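# Work the valves of a trumpet after reassembly

## Task

The trumpet resting in its cradle has just been reassembled: check that its valves run freely. With a fingertip, lightly press the first valve's button (the one farthest from the bell) right down and let it come back up, then the second, then the third, one at a time. Do not grip, lift or shift the trumpet, never push hard, leave everything else on the bench where it is, and finish clear of it all.

Things in the scene. Friction and masses are not known exactly. Their poses are not given: they have to be found in the camera images.
- cradle: wooden horn cradle, fixed to the bench: base board 240 x 110 x 16 mm with four felt-topped posts. Origin under the middle of the horn's second valve, on the bench; its x axis points towards the bell, y to the left of the horn (the bell's side), z up.
- trumpet: brass trumpet, about 1.1 kg, 440 mm long, lying loose in the cradle, valves upright, its upper tubes on the posts. Origin on the middle valve's axis under its bottom cap, 35 mm above the bench; x points towards the bell, y to the bell's side, z up. Valve casings 25 mm in diameter at x = -28, 0 and +28 mm, top caps 125 mm above the origin. Bell 123 mm wide, top 195 mm above the bench.
- button1 (a point): centre of the top face of the first valve's finger button (farthest from the bell), a disc 17 mm in diameter and 5.5 mm thick on a thin stem above the valve's cap; 186.5 mm above the bench when up. It moves with the button; axes as the trumpet's. The three buttons stand 28 mm apart in a row along the horn.
- button2 (a point): the same for the second (middle) valve.
- button3 (a point): the same for the third valve, nearest the bell.
- valve1 (a joint): how far the first valve is pressed down, m: 0 up, 0.016 right down on its felt. Pressed vertically down; a spring pushes it back: about 2 N to start it, about 4 N right down. The felt under the button gives about 1 mm for every 3.5 N of the push, at most 5 mm, so the button itself sinks 17 mm or a little more at full travel.
- valve2 (a joint): the same for the second valve.
- valve3 (a joint): the same for the third valve.
- bell (a point): centre of the bell's mouth, at the end of the horn, 235 mm from the second valve's axis.
- receiver (a point): open end of the leadpipe, where the mouthpiece goes (empty), 205 mm from the second valve on the side away from the bell.
- mouthpiece: bystander: silver trumpet mouthpiece standing on its rim beside the horn, 27 mm in diameter, 87 mm tall. Origin under its centre.
- oil_bottle: bystander: white valve-oil bottle with a black cap standing beside the horn, 33 mm in diameter, 96 mm tall. Origin under its centre.
- bench_block: bystander: black rubber bench block, a disc 100 mm in diameter, 36 mm tall. Origin under its centre.
- pliers: bystander: pliers with red handles lying flat, 165 x 66 x 15 mm. Origin under the joint's rear.
- spare_slide: bystander: spare U-shaped brass tuning slide lying flat, 125 x 84 x 15 mm. Origin under its middle.
- screwdriver: bystander: screwdriver with a black handle lying on the bench, 170 mm long, under 35 mm tall. Origin under its middle.
- screw_dish: bystander: white ceramic dish 76 mm in diameter, 26 mm tall. Origin under its centre.

How it is judged:
By the outcome, as a careful person would: the job done as asked, in the order asked, and still so for the second after the job is handed in, with the robot touching nothing.
It also fails if it takes over 42 s, if anything falls off the work surface, if the arm or the gripper's body presses on something with over 40 N, if the wrist force passes 120 N, or if a joint passes its speed limit or range.

## Robot

A 6-joint arm with a two-finger parallel gripper is mounted at the origin on the work surface. World frame = base frame: x ahead of the robot, y to its left, z up, the work surface at z = 0. Lengths are in mm, angles in rad, forces in N, time in s.
With the tool pointing down it reaches from about 250 to 775 mm from the base axis. Payload 4 kg.
Tool frame: the origin (TCP) lies between the finger pads; the fingertips stand 17 mm ahead of it and the grasp point (between the pads) lies 2 mm behind it; z points along the fingers, y is the line along which they close (so a half turn about z gives the same grasp; the last joint's range is limited). The gripper opens to 85 mm and grips with 20 to 120 N. Pads are 22 mm wide; open, the fingers measure 114 mm over their backs; the gripper's body (76 mm by 85 mm) begins 54 mm behind the grasp point. The pads swing forward as they close: fully open they stand 13 mm farther back than shut.
Start: joints at [-1.211, 0.087, 1.371, -0, 1.684, -0.103], TCP at [245.55, -492.16, 248.341] pointing down, gripper open.
Joint ranges: [-3.1, 3.1], [-0.76, 2.03], [0.27, 2.55], [-1.08, 4.22], [0.17, 2.65], [-2.57, 2.57]. Speed limits (rad/s): [2.79, 2.79, 3.14, 3.14, 3.14, 3.14].

## Interface

Orientations are given as a 3x3 rotation matrix whose columns are the frame's x, y, z axes.
In Python, from workcell import robot gives the robot as it stands. The module is installed in compiled form; this text tells all that it offers.
- The arm moves only by the tool jog_arm, never from a script. Its argument "plan" is a list of rows, each a list of 4 numbers: the shift along the world's x, y, z in mm, then the turn about the world's z in rad. In form: [[tx, ty, tz, roll], ...]. A call has 1 to 5 rows; each row shifts and turns the commanded pose from where the row before left it; what a row does not reach is not made up. A row lasts 1/10 s, in which the tool goes at most 50 mm and 8.59 degrees, less where a joint would pass 70% of its speed; a pose out of reach is approached as far as the arm can. A call is refused whole if a number of a shift passes 50 or a number of a turn 0.15, either way. A call with a gripper value outside its range is refused whole. "fingers" is the opening in per cent of the stroke, from 0 (shut) to 100 (fully open), set as the call begins (left out, the last holds). The fingers move at their own pace and stop on an object; "grip_force" is the grip in N (left out, the last holds). Time passes only in rows, so rows that do not move let the fingers close. It gives the time, the measured TCP pose, the force, the opening and the grip force at its end, in the units of the state.
- robot.read_state(): the state, without advancing time (a new reading comes with each control period).
- robot.camera(name): name is "side" or "top"; returns the picture (384x512x3 uint8, blue, green, red); there is no depth.
- robot.camera_params(name): a dict with "K" (3x3 intrinsics, pixels), "rvec" (rotation vector, rad) and "tvec" (3), from world to camera coordinates, as OpenCV has them. Camera axes: x right, y down, z forward; pixel columns grow to the right and rows downward; lengths in mm; the calibration is good to about 2 mm. A picture is of the moment at which its call begins. camera_params takes no time and is no camera call.
- robot.hand_in(): hands the job in; it is judged then, once.
The state is a dict: "t": time; "joint_pos": joint angles; "qd": joint speeds; "joint_efforts": joint torques, N m; "ee_pos": TCP position; "ee_rot": TCP orientation; "ft_force": force on the tool from outside, world axes, zero at the start; "wrist_torque": the same for the moment, N m; "grip_width": finger opening in mm; "gripper_force": force on a finger pad.
Only numpy, scipy, OpenCV 4.12 (cv2) and the standard library are available. Lean on these libraries where they do the work, as an engineer would, in place of code of your own. Each camera call takes 0.05 s, during which the arm holds its last target. There are 200 camera calls.

## Working session

There is one attempt and no reset: what is moved stays moved. The work goes in short steps, Python scripts to look and compute and a tool call to move; the robot and the scene stay as the last step left them, time stands still between calls to the robot, and variables do not carry over. Pictures are saved under pics/ and viewed, at most 10 in all, crops included, and the job is handed in when it is done.

Besides the shell and the picture viewer there is one more tool, called after ">>>" as a command line: name --pt "numbers of a row" for each row, then --argument value for the rest. jog_arm: Moves the arm, as the interface text tells. Its arguments: {"type":"object","properties":{"plan":{"type":"array","items":{"type":"array","items":{"type":"number"}}},"fingers":{"type":"number"},"grip_force":{"type":"number"}},"required":["plan"]}

```bash
mkdir -p pics
python3 - <<'E'
from workcell import robot
import cv2,numpy as np
for n in("top","side"):
    cv2.imwrite(f"pics/{n}0.png",robot.camera(n)); p=robot.camera_params(n)
    R=cv2.Rodrigues(np.array(p["rvec"],float))[0];print(n,np.round(p["K"],1).tolist(),(-R.T@np.array(p["tvec"]).ravel()).round(),R.round(2).tolist())
s=robot.read_state();print(s["t"],s["ee_pos"],np.round(s["ee_rot"],2).tolist(),s["ft_force"],s["grip_width"])
E
```

```text
top [[463.4, 0.0, 259.8], [0.0, 463.4, 192.4], [0.0, 0.0, 1.0]] [ 524.   68. 1252.] [[-0.01, -1.0, 0.03], [-1.0, 0.01, -0.06], [0.06, -0.03, -1.0]]
side [[382.5, 0.0, 252.6], [0.0, 382.5, 193.8], [0.0, 0.0, 1.0]] [ 434. -481.  738.] [[0.96, -0.27, -0.01], [-0.21, -0.7, -0.68], [0.18, 0.66, -0.73]]
0.1 [ 245.40621876 -491.74014028  247.22022359] [[0.89, 0.45, -0.0], [0.45, -0.89, 0.0], [0.0, -0.0, -1.0]] [-0.20658734 -0.36620883 -0.19687392] 86.07013493022988
```

View pics/top0.png

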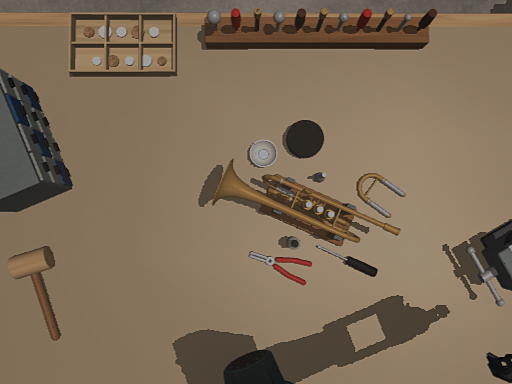

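View pics/side0.png

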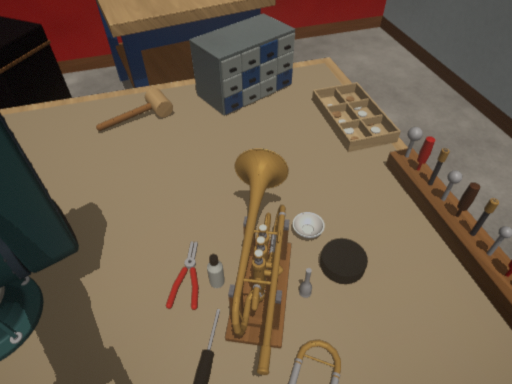

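The top view shows the horn with its bell at about (230,182) and the buttons at about (308,204), (320,210) and (331,214). Button 1 is the rightmost. In the side view the buttons are at about (262,230), (261,242) and (258,254), with button 1 the lowest.

```bash
cat > h.py <<'E'
import cv2,numpy as np
from workcell import robot
def cam(n):
    p=robot.camera_params(n);return np.array(p["K"],float),cv2.Rodrigues(np.array(p["rvec"],float))[0],np.array(p["tvec"],float).ravel()
def ray(n,uv,z):
    K,R,t=cam(n);d=R.T@np.linalg.inv(K)@np.array([uv[0],uv[1],1.]);c=-R.T@t
    return c+d*(z-c[2])/d[2]
def blobs(im,roi,lo=130):
    x0,y0,x1,y1=roi;h=cv2.cvtColor(im[y0:y1,x0:x1],cv2.COLOR_BGR2HSV)
    m=cv2.inRange(h,(0,0,lo),(180,70,255));n,_,s,c=cv2.connectedComponentsWithStats(m,connectivity=4)
    return [(c[i]+[x0,y0],s[i,4],s[i,2:4]) for i in range(1,n) if s[i,4]>7]
E
python3 - <<'E'
from h import *
for n,roi in(("top",(295,190,345,228)),("side",(245,215,280,275))):
    im=cv2.imread(f"pics/{n}0.png")
    for c,a,wh in blobs(im,roi): print(n,c.round(1),a,wh,ray(n,c,186.5).round(1))
print("bell",ray("top",(224,181),134),"recv",ray("top",(398,231),134))
a=cv2.resize(cv2.imread("pics/top0.png")[170:250,270:370],None,fx=6,fy=6,interpolation=cv2.INTER_CUBIC)[:, :600]
b=cv2.resize(cv2.imread("pics/side0.png")[210:280,245:280],None,fx=6,fy=6,interpolation=cv2.INTER_CUBIC)[:480]
o=np.zeros((480,800,3),np.uint8);o[:,:600]=a[:480];o[:420,600:800]=b[:420,:200];cv2.imwrite("pics/z0.png",o)
E
```

```text
top [308.6 204. ] 28 [6 6] [559.7 -72.5 186.5]
top [319.8 208.9] 28 [6 6] [548.2 -98.2 186.5]
top [330.7 213.6] 29 [6 6] [ 537.  -123.4  186.5]
side [262.5 227.1] 43 [8 7] [561.4 -70.5 186.5]
side [260.4 239.2] 47 [8 7] [550.1 -95.4 186.5]
side [258.5 252.4] 51 [8 8] [ 538.7 -121.3  186.5]
bell [619.05877755 124.52834169 134.        ] recv [ 493.78448353 -295.60944594  134.        ]
```

View pics/z0.png

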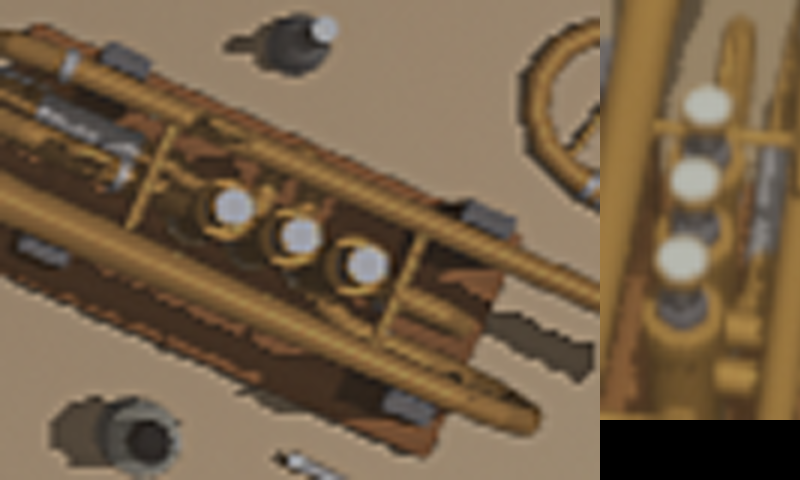

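The zoom confirms three white buttons in a row, with one tube on each side. Averaging the two views gives b1≈(538,-122), b2≈(549,-97) and b3≈(560.5,-71.5), with the horn axis at 66°. I'll shut the fingers with their narrow side along the row and go above button 1.

>>> jog_arm --pt "19.5 24.7 0 0.046" --pt "19.5 24.7 0 0.046" --pt "19.5 24.7 0 0.046" --pt "19.5 24.7 0 0.046" --pt "19.5 24.7 0 0.046" --fingers 0

```text
t: 0.6
ee_pos: [343.5, -367.4, 247.7]
ee_rot: [[0.768, 0.64, -0.001], [0.64, -0.768, 0.001], [0.0, -0.001, -1.0]]
ft_force: [0.4, -1.4, 0.5]
grip_width: 11.9
gripper_force: 0.0
```

>>> jog_arm --pt "19.5 24.7 0 0.046" --pt "19.5 24.7 0 0.046" --pt "19.5 24.7 0 0.046" --pt "19.5 24.7 0 0.046" --pt "19.5 24.7 0 0.046"

```text
t: 1.1
ee_pos: [441.0, -243.9, 247.8]
ee_rot: [[0.602, 0.798, -0.001], [0.798, -0.602, 0.0], [-0.0, -0.001, -1.0]]
ft_force: [0.5, -0.9, 0.0]
grip_width: -0.2
gripper_force: 0.0
```

>>> jog_arm --pt "19.5 24.7 0 0.046" --pt "19.5 24.7 0 0.046" --pt "19.5 24.7 0 0.046" --pt "19.5 24.7 0 0.046" --pt "19.5 24.7 0 0.046"

```text
t: 1.6
ee_pos: [538.5, -120.4, 247.7]
ee_rot: [[0.404, 0.915, -0.001], [0.915, -0.404, 0.0], [-0.0, -0.001, -1.0]]
ft_force: [0.7, -0.0, 0.4]
grip_width: 0.1
gripper_force: 0.0
```

>>> jog_arm --pt "0 0 -10 0" --pt "0 0 -10 0" --pt "0 0 0 0" --pt "0 0 0 0"

```text
t: 2.0
ee_pos: [537.1, -122.5, 227.5]
ee_rot: [[0.408, 0.913, -0.002], [0.913, -0.408, 0.0], [-0.001, -0.002, -1.0]]
ft_force: [-0.0, -0.2, 0.3]
grip_width: 0.1
gripper_force: 0.0
```

Run:
```python
from h import *
o=[]
for n,(x0,y0,x1,y1) in (("top",(270,150,370,250)),("side",(210,170,310,270))):
    im=robot.camera(n);cv2.imwrite(f"pics/{n}1.png",im);o.append(cv2.resize(im[y0:y1,x0:x1],(400,400),interpolation=cv2.INTER_CUBIC))
cv2.imwrite("pics/z1.png",np.hstack(o))
s=robot.read_state();print(s["t"],s["ee_pos"],np.round(s["ee_rot"],2).tolist(),s["ft_force"],s["grip_width"])
K,R,t=cam("side")
for p in ([538,-122.3,186.5],s["ee_pos"]+np.array([0,0,-17])):
    q=K@(R@np.array(p)+t);print(q[:2]/q[2])
```

```text
2.1 [ 537.70108316 -122.55876527  228.63840376] [[0.41, 0.91, 0.0], [0.91, -0.41, -0.0], [-0.0, 0.0, -1.0]] [-0.17477745  0.04275932  0.26276243] -0.39138578528976264
[258.22800965 252.99043903]
[258.05033815 244.63176636]
```

View pics/z1.png

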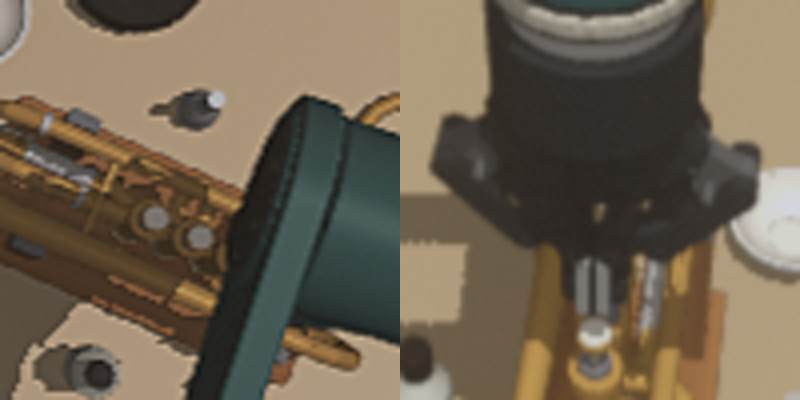

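The tip sits over button 1 at side pixel (258,247), and the button shows just below it. I'll descend slowly and watch the force.

>>> jog_arm --pt "0 0 -8 0" --pt "0 0 -8 0" --pt "0 0 -5 0" --pt "0 0 0 0" --pt "0 0 0 0"

```text
t: 2.6
ee_pos: [537.9, -121.6, 207.0]
ee_rot: [[0.406, 0.914, -0.0], [0.914, -0.406, 0.0], [-0.0, -0.0, -1.0]]
ft_force: [-0.1, 0.1, 0.2]
grip_width: 0.1
gripper_force: 0.0
```

>>> jog_arm --pt "0 0 -2 0" --pt "0 0 -2 0" --pt "0 0 -2 0" --pt "0 0 0 0" --pt "0 0 0 0"

```text
t: 3.1
ee_pos: [538.3, -121.7, 201.8]
ee_rot: [[0.406, 0.914, 0.001], [0.914, -0.406, -0.0], [0.0, 0.001, -1.0]]
ft_force: [0.4, -0.2, 2.8]
grip_width: -0.3
gripper_force: 0.9
```

>>> jog_arm --pt "0 0 -2 0" --pt "0 0 -2 0" --pt "0 0 -2 0" --pt "0 0 0 0" --pt "0 0 0 0"

```text
t: 3.6
ee_pos: [538.2, -121.7, 195.5]
ee_rot: [[0.406, 0.914, 0.001], [0.914, -0.406, -0.0], [0.0, 0.001, -1.0]]
ft_force: [0.7, -0.2, 1.9]
grip_width: 0.0
gripper_force: 1.2
```

>>> jog_arm --pt "0 0 -2 0" --pt "0 0 -2 0" --pt "0 0 -2 0" --pt "0 0 -1.5 0" --pt "0 0 0 0"

```text
t: 4.1
ee_pos: [538.2, -121.7, 187.7]
ee_rot: [[0.406, 0.914, 0.001], [0.914, -0.406, -0.0], [0.0, 0.001, -1.0]]
ft_force: [1.2, 0.6, 3.4]
grip_width: -0.1
gripper_force: 1.7
```

>>> jog_arm --pt "0 0 -0.5 0" --pt "0 0 -0.5 0" --pt "0 0 0 0" --pt "0 0 0 0"

```text
t: 4.5
ee_pos: [538.2, -121.7, 187.0]
ee_rot: [[0.406, 0.914, 0.001], [0.914, -0.406, -0.0], [0.0, 0.001, -1.0]]
ft_force: [1.5, -0.1, 2.8]
grip_width: 0.0
gripper_force: 1.7
```

>>> jog_arm --pt "0 0 -0.5 0" --pt "0 0 -0.5 0" --pt "0 0 0 0" --pt "0 0 0 0"

```text
t: 4.9
ee_pos: [538.2, -121.7, 186.1]
ee_rot: [[0.406, 0.914, 0.001], [0.914, -0.406, -0.0], [0.0, 0.001, -1.0]]
ft_force: [2.0, 0.2, 3.7]
grip_width: 0.0
gripper_force: 2.3
```

>>> jog_arm --pt "0 0 -0.5 0" --pt "0 0 -0.5 0" --pt "0 0 0 0" --pt "0 0 0 0"

```text
t: 5.3
ee_pos: [538.2, -121.7, 185.6]
ee_rot: [[0.406, 0.914, 0.001], [0.914, -0.406, -0.0], [0.0, 0.001, -1.0]]
ft_force: [0.8, -0.4, 6.2]
grip_width: 0.1
gripper_force: 3.2
```

Run:
```python
from h import *
f=[]
for i in range(6):
    robot.camera("side");s=robot.read_state();f.append(np.r_[s["ft_force"],s["ee_pos"],s["t"]])
print(np.mean(f,0).round(2),np.std(f,0).round(2))
```

```text
[ 1.5300e+00  3.1000e-01  5.9900e+00  5.3823e+02 -1.2169e+02  1.8559e+02
  5.4800e+00] [0.56 0.25 0.35 0.01 0.02 0.01 0.09]
```

Button 1 is bottomed: the force stepped up to 6 N after 17.7 mm of sink. I'll release it and go over to button 2.

>>> jog_arm --pt "0 0 3 0" --pt "0 0 5 0" --pt "0 0 8 0" --pt "0 0 10 0" --pt "0 0 4 0"

```text
t: 6.1
ee_pos: [537.7, -121.7, 215.5]
ee_rot: [[0.406, 0.914, -0.001], [0.914, -0.406, -0.0], [-0.0, -0.001, -1.0]]
ft_force: [-0.3, -0.5, 0.0]
grip_width: 0.3
gripper_force: 0.0
```

>>> jog_arm --pt "0 0 0 0" --pt "5.5 12.6 0 0" --pt "5.5 12.6 0 0" --pt "0 0 0 0" --pt "0 0 0 0"

```text
t: 6.6
ee_pos: [549.1, -95.6, 214.4]
ee_rot: [[0.404, 0.915, -0.001], [0.915, -0.404, -0.0], [-0.001, -0.001, -1.0]]
ft_force: [-0.5, 0.8, 0.0]
grip_width: -0.0
gripper_force: 0.0
```

Run:
```python
from h import *
im=robot.camera("side");cv2.imwrite("pics/side2.png",im)
for c,a,wh in blobs(im,(245,215,280,275)): print(c.round(1),a,wh,ray("side",c,186.5).round(1))
cv2.imwrite("pics/z2.png",cv2.resize(im[200:290,220:310],(540,540),interpolation=cv2.INTER_CUBIC))
print(robot.read_state()["ee_pos"])
```

```text
[272.2 238.7] 18 [ 3 10] [ 570.3 -100.3  186.5]
[260.6 240.8] 18 [8 4] [549.4 -98.8 186.5]
[258.6 252.3] 53 [8 8] [ 539.  -121.2  186.5]
[549.00098438 -96.04163095 214.46723322]
```

View pics/z2.png

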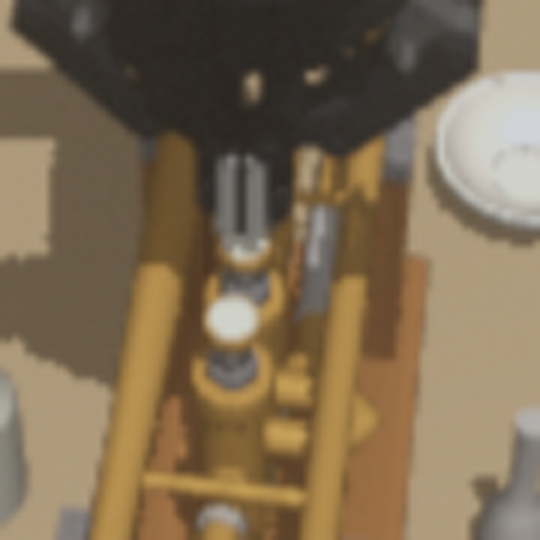

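Button 1 is back up at the same pixel (258.6,252.3), so the horn hasn't shifted. The tip is over button 2. I'll press button 2 by the same 30 mm.

>>> jog_arm --pt "0 0 -6 0" --pt "0 0 -4 0" --pt "0 0 -2 0" --pt "0 0 -2 0" --pt "0 0 -2 0"

```text
t: 7.15
ee_pos: [548.8, -96.6, 199.0]
ee_rot: [[0.406, 0.914, -0.0], [0.914, -0.406, -0.0], [-0.0, -0.0, -1.0]]
ft_force: [-2.3, 0.0, 1.7]
grip_width: -0.1
gripper_force: 1.1
```

>>> jog_arm --pt "0 0 -3 0" --pt "0 0 -3 0" --pt "0 0 -3 0" --pt "0 0 -2.5 0" --pt "0 0 0 0"

```text
t: 7.65
ee_pos: [548.9, -96.6, 187.0]
ee_rot: [[0.406, 0.914, -0.0], [0.914, -0.406, -0.0], [-0.0, -0.0, -1.0]]
ft_force: [-1.9, -0.9, 3.0]
grip_width: -0.4
gripper_force: 1.7
```

>>> jog_arm --pt "0 0 -0.5 0" --pt "0 0 -0.5 0" --pt "0 0 -0.5 0" --pt "0 0 0 0" --pt "0 0 0 0"

```text
t: 8.15
ee_pos: [549.0, -96.6, 186.1]
ee_rot: [[0.406, 0.914, 0.0], [0.914, -0.406, -0.0], [-0.0, 0.0, -1.0]]
ft_force: [-3.3, -0.6, 4.6]
grip_width: 0.0
gripper_force: 2.3
```

>>> jog_arm --pt "0 0 -0.5 0" --pt "0 0 -0.5 0" --pt "0 0 0 0" --pt "0 0 0 0" --pt "0 0 0 0"

```text
t: 8.65
ee_pos: [549.0, -96.6, 185.6]
ee_rot: [[0.406, 0.914, 0.0], [0.914, -0.406, -0.0], [-0.0, 0.001, -1.0]]
ft_force: [-4.1, -1.1, 5.4]
grip_width: -0.1
gripper_force: 3.2
```

Valve 2 is bottomed, with the same depth and pad force as valve 1. I'll release it and go to button 3, this time settling before contact.

>>> jog_arm --pt "0 0 3 0" --pt "0 0 5 0" --pt "0 0 8 0" --pt "0 0 10 0" --pt "0 0 4 0"

```text
t: 9.15
ee_pos: [549.8, -96.1, 216.1]
ee_rot: [[0.406, 0.914, 0.002], [0.914, -0.406, 0.0], [0.001, 0.002, -1.0]]
ft_force: [0.6, -0.8, 0.3]
grip_width: -0.2
gripper_force: 0.0
```

>>> jog_arm --pt "0 0 0 0" --pt "5.7 12.6 0 0" --pt "5.7 12.6 0 0" --pt "0 0 0 0" --pt "0 0 0 0"

```text
t: 9.65
ee_pos: [560.5, -70.4, 214.3]
ee_rot: [[0.404, 0.915, -0.001], [0.915, -0.404, -0.0], [-0.0, -0.001, -1.0]]
ft_force: [-0.1, -0.6, 0.5]
grip_width: 0.1
gripper_force: 0.0
```

Run:
```python
from h import *
im=robot.camera("side");cv2.imwrite("pics/side3.png",im)
for c,a,wh in blobs(im,(245,215,270,275)): print(c.round(1),a,wh,ray("side",c,186.5).round(1))
print(robot.read_state()["ee_pos"])
```

```text
[262.9 228.5] 18 [7 4] [561.2 -73.8 186.5]
[260.6 239.1] 49 [8 7] [550.3 -95.2 186.5]
[258.6 252.3] 53 [8 8] [ 539.  -121.2  186.5]
[560.45499663 -70.82521491 214.44779637]
```

>>> jog_arm --pt "0 0 -5 0" --pt "0 0 -3 0" --pt "0 0 0 0" --pt "0 0 0 0" --pt "0 0 0 0"

```text
t: 10.2
ee_pos: [560.5, -71.4, 207.0]
ee_rot: [[0.406, 0.914, 0.0], [0.914, -0.406, -0.0], [0.0, 0.0, -1.0]]
ft_force: [0.4, 0.0, 0.0]
grip_width: -0.3
gripper_force: 0.0
```

Buttons 1 and 2 are back up and unmoved. Next I press button 3.

>>> jog_arm --pt "0 0 -2 0" --pt "0 0 -2 0" --pt "0 0 -2 0" --pt "0 0 -3 0" --pt "0 0 -3 0"

```text
t: 10.7
ee_pos: [560.6, -71.3, 195.1]
ee_rot: [[0.406, 0.914, 0.001], [0.914, -0.406, -0.0], [0.0, 0.001, -1.0]]
ft_force: [0.6, -0.9, 2.3]
grip_width: -0.1
gripper_force: 1.3
```

>>> jog_arm --pt "0 0 -3 0" --pt "0 0 -3 0" --pt "0 0 -1.5 0" --pt "0 0 0 0" --pt "0 0 0 0"

```text
t: 11.2
ee_pos: [560.6, -71.3, 187.6]
ee_rot: [[0.406, 0.914, 0.001], [0.914, -0.406, -0.0], [0.0, 0.001, -1.0]]
ft_force: [-0.0, -2.5, 4.1]
grip_width: 0.2
gripper_force: 1.7
```

>>> jog_arm --pt "0 0 -0.5 0" --pt "0 0 -0.5 0" --pt "0 0 -0.5 0" --pt "0 0 0 0" --pt "0 0 0 0"

```text
t: 11.7
ee_pos: [560.6, -71.3, 186.2]
ee_rot: [[0.406, 0.914, 0.001], [0.914, -0.406, -0.0], [0.0, 0.001, -1.0]]
ft_force: [-0.1, -0.4, 5.1]
grip_width: -0.2
gripper_force: 2.3
```

>>> jog_arm --pt "0 0 -0.5 0" --pt "0 0 -0.5 0" --pt "0 0 0 0" --pt "0 0 0 0" --pt "0 0 0 0"

```text
t: 12.2
ee_pos: [560.6, -71.3, 185.6]
ee_rot: [[0.406, 0.914, 0.001], [0.914, -0.406, -0.0], [0.0, 0.001, -1.0]]
ft_force: [-0.3, -0.9, 7.1]
grip_width: 0.1
gripper_force: 3.2
```

Valve 3 is bottomed. I'll release it and retreat up and back towards the start.

>>> jog_arm --pt "0 0 3 0" --pt "0 0 5 0" --pt "0 0 8 0" --pt "0 0 15 0" --pt "0 0 25 0"

```text
t: 12.7
ee_pos: [559.0, -70.8, 239.3]
ee_rot: [[0.406, 0.914, -0.006], [0.914, -0.406, 0.002], [-0.001, -0.006, -1.0]]
ft_force: [0.4, 0.0, 0.0]
grip_width: 0.3
gripper_force: 0.0
```

>>> jog_arm --pt "0 0 25 0" --pt "-20 -26 10 0" --pt "-20 -26 10 0" --pt "-20 -26 0 0" --pt "-20 -26 0 0"

```text
t: 13.2
ee_pos: [479.5, -175.7, 286.7]
ee_rot: [[0.405, 0.914, 0.0], [0.914, -0.405, 0.0], [0.0, -0.0, -1.0]]
ft_force: [-0.7, 0.6, 0.0]
grip_width: -0.1
gripper_force: 0.0
```

>>> jog_arm --pt "-20 -26 0 0" --pt "-20 -26 0 0" --pt "-20 -26 0 0" --pt "-20 -26 0 0" --pt "-20 -26 0 0"

```text
t: 13.7
ee_pos: [379.2, -305.7, 286.1]
ee_rot: [[0.406, 0.914, -0.001], [0.914, -0.406, 0.001], [0.001, -0.001, -1.0]]
ft_force: [0.1, -0.7, 0.1]
grip_width: 0.2
gripper_force: 0.0
```

>>> jog_arm --pt "-20 -26 0 0" --pt "-20 -26 0 0" --pt "-10 -15 0 0" --pt "0 0 0 0" --pt "0 0 0 0"

```text
t: 14.2
ee_pos: [330.4, -371.9, 285.9]
ee_rot: [[0.406, 0.914, 0.0], [0.914, -0.406, 0.001], [0.001, -0.001, -1.0]]
ft_force: [0.4, 0.1, 0.3]
grip_width: 0.3
gripper_force: 0.0
```

Run:
```python
from h import *
for n,roi in(("top",(295,190,345,228)),("side",(245,215,270,275))):
    im=robot.camera(n);cv2.imwrite(f"pics/{n}4.png",im)
    for c,a,wh in blobs(im,roi): print(n,c.round(1),a,wh,ray(n,c,186.5).round(1))
    d=cv2.absdiff(im,cv2.imread(f"pics/{n}0.png")).max(2);r=d[140:290,200:410] if n=="top" else d[140:384,150:370]
    print((r>40).sum())
print(robot.read_state()["ee_pos"])
```

```text
top [308.7 203.9] 29 [6 6] [559.9 -72.7 186.5]
top [319.7 208.8] 27 [6 6] [548.4 -98.  186.5]
top [330.7 213.5] 30 [6 6] [ 537.2 -123.2  186.5]
1306
side [262.5 227.1] 43 [8 7] [561.4 -70.5 186.5]
side [260.5 239.1] 48 [8 7] [550.2 -95.3 186.5]
side [258.5 252.4] 51 [8 8] [ 538.7 -121.3  186.5]
2586
[ 330.93306415 -371.40494337  285.97517217]
```

View pics/side4.png

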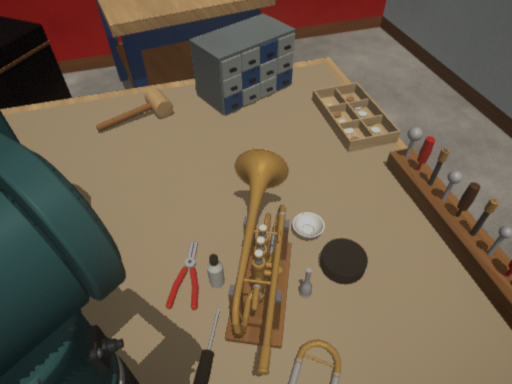

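All three buttons are back at their original pixels. The horn and the bystanders haven't moved, and the arm is well clear, so I'm handing in.

```bash
python3 -c "
from workcell import robot
print(robot.hand_in())"
```

```text
the job is handed in; nothing more can be done
None
```

I pressed valves 1, 2 and 3 in that order, each right down with about 5–7 N. All three came back up, the final pictures show nothing moved on the bench, and the arm was clear of it all at hand-in, about 14 s in.

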